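# Seal the lure-paint jars

### The arm

A 7-joint arm with a two-finger parallel gripper is mounted at the origin on the work surface. World frame = base frame: x ahead of the robot, y to its left, z up, the work surface at z = 0. Lengths are in m, angles in rad, forces in N, time in s.
With the tool pointing down it reaches from about 0.4 to 0.85 m from the base axis. Payload 4.5 kg.
Tool frame: the origin (TCP) lies where the fingers leave the gripper's body, on its centre line; the fingertips stand 73 mm ahead of it and the grasp point (between the pads) lies arm.pinch_z ahead of it (arm.pinch_z is the distance from the TCP to the grasp point, in m); z points along the fingers, y is the line along which they close (so a half turn about z gives the same grasp; the last joint's range is limited). The gripper opens to 85 mm and grips with 20 to 120 N. Pads are 22 mm wide; open, the fingers measure 114 mm over their backs; the gripper's body (76 mm by 85 mm) begins 54 mm behind the grasp point. The pads swing forward as they close: fully open they stand 13 mm farther back than shut.
Start: joints at [-1.124, 0.689, -0.195, 1.565, 0.157, 0.902, -0.215], TCP at [0.251, 0.573, 0.304] pointing down, gripper open.
Joint ranges: [-3.01, 3.01], [-0.46, 2.08], [-1.47, 1.51], [0.13, 2.56], [-1, 4.14], [0.04, 2.09], [-2.66, 2.66]. Speed limits (rad/s): [2.57, 2.57, 3.14, 3.14, 3.14, 3.14, 3.14].

### API

Orientations are given as a 3x3 rotation matrix whose columns are the frame's x, y, z axes.
In Python, from workcell import monitor, grab_frame, order, boxes_of, arm gives the robot as it stands.
- The arm moves only by the tool apply_moves, never from a script. Its argument "steps" is a list of rows, each a list of 3 entries, a list of its own where there are three numbers: the shift along the tool's x, y, z scaled (see below), then the turn, a rotation vector about the tool's x, y, z scaled (see below), then the gripper command: -1 is fully open, 1 is shut, values between are in proportion. In form: [[[x, y, z], [rx, ry, rz], gripper], ...]. A call has 1 to 12 rows; each row shifts and turns the commanded pose from where the row before left it, along the tool's axes as they then stand; what a row does not reach is not made up. The controller multiplies each number of a shift by 0.06 m and each number of a turn by 360 degrees. A row lasts 1/8 s, in which the tool goes at most 62.5 mm and 10.7 degrees, less where a joint would pass 70% of its speed; a pose out of reach is approached as far as the arm can. A call with a number of a shift or a turn outside -1 to 1 is refused whole. A call with a gripper value outside its range is refused whole. The fingers move at their own pace and stop on an object; "newtons" is the grip in N (left out, the last holds). Time passes only in rows, so rows that do not move let the fingers close. It gives the time, the measured TCP pose, the force, the opening and the grip force at its end, in the units of the state.
- monitor.get_obs(): the state, without advancing time (a new reading comes with each control period).
- grab_frame(name): name is "scene" or "top" or "wrist"; returns a dict with "pixels" (420x560x3 uint8, red, green, blue), "range_z" (420x560 float32, m along the optical axis (not along the pixel's ray), 0 where there is no reading), "fov_y" (degrees; the focal length in pixels is half the picture's height over the tangent of half this angle, whatever the lens; pixels are square), "cx", "cy" (the principal point, pixels), "rvec" (rotation vector, rad) and "tvec" (3), from world to camera coordinates, as OpenCV has them. Camera axes: x right, y down, z forward; pixel columns grow to the right and rows downward; lengths in m; the calibration is good to about 2 mm. The wrist camera is an equidistant fisheye: a pixel r from the principal point sees the ray r / f radians off the axis. A picture is of the moment at which its call begins.
- order.close_job(): hands the job in; it is judged then, once.
Trained networks look in a picture, given as the dict that the camera call returned (one of the last four; its "shot" number tells which), for a name from the list of things; names that differ only in an ending like _2 or _b are one class to them, and where a whole thing is asked for, a point or a joint stands for the part that bears it (a point fixed in the world has none). Each returns a list of dicts, best first, with "p" (0 to 1); they miss things now and then, are a little off and sometimes report something else, mostly with a low value. They report only what shows in the picture. A call takes as long as a camera call. They do not tell look-alikes from the thing itself.
- boxes_of(target, picture): "at" ([x, y, z] in m, in world coordinates, good to about 4 mm: the middle of the surface that is visible of it).
The state is a dict: "time_s": time; "qpos": joint angles; "dq": joint speeds; "joint_torque": joint torques, N m; "tool_pos": TCP position; "eef_rot": TCP orientation; "force": force on the tool from outside, world axes, zero at the start; "torque": the same for the moment, N m; "gripper_width": finger opening in m; "finger_force": force on a finger pad.
Only numpy, scipy, OpenCV 4.12 (cv2) and the standard library are available. Lean on these libraries where they do the work, as an engineer would, in place of code of your own. Each camera call takes 0.05 s, during which the arm holds its last target. There are 200 camera calls.

### The job

Seal the paint jars on the lure-making bench by pressing the pop-up button on each lid fully down, lightly, with the fingertips: first the tall slim jar, then the square jar, then the wide low jar. Do not press hard, and do not pick up or shift the jars; leave everything else on the bench as it stands.

Things in the scene. Friction and masses are not known exactly. Their poses are not given: they have to be found in the camera images.
- tall_jar: the tall slim round jar: black plastic with a paper label and a white lid, loose on the table, about 0.4 kg; round, 60 mm across (lid 66 mm), lid top 130 mm above the table; origin at the centre of its underside, z up
- tall_button_top (a point): centre of the top face of the pop-up button in the middle of the tall slim round jar's lid: a plain grey disc 38 mm across that stands 16 mm above the lid when up and 8 mm when fully down, in a thin black rubber ring; the point moves with the button, z up
- tall_button (a joint): how far that button is pressed down, m: near 0 = up, 0.008 = fully down (8 mm of travel), starting between 0 and 0.0015. It moves straight down against about 3 to 4 N and stays where it is left. Its mount is rubber and gives too, about 0.4 mm per N, springing back: a finger goes down some 10 mm in all before the button is fully home, and then the push rises by about 2.5 N per mm; over 22 N is pressing hard
- square_jar: the square jar: black plastic with a paper label and a white lid, loose on the table, about 0.4 kg; square with rounded corners, 70 mm wide (lid 76 mm), lid top 105 mm above the table; origin at the centre of its underside, z up
- square_button_top (a point): centre of the top face of the pop-up button in the middle of the square jar's lid: a plain grey disc 38 mm across that stands 16 mm above the lid when up and 8 mm when fully down, in a thin black rubber ring; the point moves with the button, z up
- square_button (a joint): how far that button is pressed down, m: near 0 = up, 0.008 = fully down (8 mm of travel), starting between 0 and 0.0015. It moves straight down against about 3 to 4 N and stays where it is left. Its mount is rubber and gives too, about 0.4 mm per N, springing back: a finger goes down some 10 mm in all before the button is fully home, and then the push rises by about 2.5 N per mm; over 22 N is pressing hard
- wide_jar: the wide low round jar: black plastic with a paper label and a white lid, loose on the table, about 0.4 kg; round, 90 mm across (lid 96 mm), lid top 85 mm above the table; origin at the centre of its underside, z up
- wide_button_top (a point): centre of the top face of the pop-up button in the middle of the wide low round jar's lid: a plain grey disc 38 mm across that stands 16 mm above the lid when up and 8 mm when fully down, in a thin black rubber ring; the point moves with the button, z up
- wide_button (a joint): how far that button is pressed down, m: near 0 = up, 0.008 = fully down (8 mm of travel), starting between 0 and 0.0015. It moves straight down against about 3 to 4 N and stays where it is left. Its mount is rubber and gives too, about 0.4 mm per N, springing back: a finger goes down some 10 mm in all before the button is fully home, and then the push rises by about 2.5 N per mm; over 22 N is pressing hard
- screw_jar: bystander: round black jar with a plain white screw cap and no button, 68 mm across (cap 74 mm), 95 mm high, loose; it stands in one row with the three jars; origin at the centre of its underside
- dropper_a: bystander: small dropper bottle, 22 mm across, 70 mm high, loose, standing between two jars; origin at the centre of its underside
- dropper_b: bystander: a second such dropper bottle, 22 mm across, 70 mm high, loose, between two other jars; origin at the centre of its underside
- spoon_lure: bystander: flat steel lure blank, about 54 x 24 x 4 mm, lying between the two middle jars; origin at the centre of its underside
- loose_lid: bystander: white jar lid lying on the table, 72 mm across, 12 mm high; origin at the centre of its underside
- beaker: bystander: white plastic cup, rim 68 mm across, 85 mm high, beyond the jars; origin at the centre of its underside
- brush: bystander: brush lying on the table beyond the jars, 170 mm long; origin near its middle, at table height
There are look-alikes about, which are no part of the job. Leave any blue or red look-alike of the wide_jar alone.

How it is judged:
By the outcome, as a careful person would: the job done as asked, in the order asked, and still so for the second after the job is handed in, with the robot touching nothing.
It also fails if it takes over 58 s, if anything falls off the work surface, if the arm or the gripper's body presses on something with over 40 N, if the wrist force passes 120 N, or if a joint passes its speed limit or range.

## Working session

There is one attempt and no reset: what is moved stays moved. The work goes in short steps, Python scripts to look and compute and a tool call to move; the robot and the scene stay as the last step left them, time stands still between calls to the robot, and variables do not carry over. Pictures are saved under pics/ and viewed, at most 10 in all, crops included, and the job is handed in when it is done.

Besides the shell and the picture viewer there is one more tool, called after "Request:" as name([rows], argument=value, ...), one row to a line, values as JSON. apply_moves: Moves the arm, as the interface text tells. Shifts and turns lie within -1 to 1; 1 stands for 0.06 m of shift or 360 degrees of turn. Its arguments: {"type":"object","properties":{"steps":{"type":"array","items":{"type":"array"}},"newtons":{"type":"number"}},"required":["steps"]}

```bash
mkdir -p pics; cat > h.py <<'E'
import numpy as np, cv2
from workcell import monitor, grab_frame, order, boxes_of, arm
def world(p):
    R=cv2.Rodrigues(np.array(p["rvec"]))[0]; t=np.array(p["tvec"]).ravel()
    f=210/np.tan(np.radians(p["fov_y"])/2); z=p["range_z"]
    v,u=np.mgrid[0:420,0:560]
    c=np.stack([(u-p["cx"])/f*z,(v-p["cy"])/f*z,z],-1)
    return (c-t)@R
E
python3 - <<'E'
from h import *
o=monitor.get_obs(); print(o["time_s"],o["tool_pos"],np.round(o["eef_rot"],3),o["force"],arm.pinch_z)
for n in("top","scene"):
    p=grab_frame(n); cv2.imwrite(f"pics/{n}.png",p["pixels"][:,:,::-1])
    for k in("tall_button_top","square_button_top","wide_button_top","screw_jar"):
        print(n,k,[(np.round(b["at"],3).tolist(),round(b["p"],2)) for b in boxes_of(k,p)[:4]])
    w=world(p); m=(p["range_z"]>0)&(w[...,2]>.06)&(w[...,2]<.16)
    px=p["pixels"].astype(int); g=m&(np.ptp(px,axis=2)<20)&(px.mean(2)>60)&(px.mean(2)<190)
    q,l,s,c=cv2.connectedComponentsWithStats(g.astype(np.uint8))
    for i in range(1,q):
        if s[i,4]>60: print(c[i].round(),s[i,4],np.median(w[l==i],0).round(4),px[l==i].mean(0).round())
E
```

```text
0.0 [0.25057491 0.57199391 0.30307878] [[-0.916  0.401 -0.001]
 [ 0.401  0.916 -0.002]
 [-0.    -0.002 -1.   ]] [ 1.07480083 -0.39796942 -0.7465357 ] 0.0539
top tall_button_top [([0.536, -0.346, 0.148], 0.59)]
top square_button_top [([0.57, -0.129, 0.122], 0.51)]
top wide_button_top [([0.694, -0.151, 0.018], 0.69), ([0.531, 0.127, 0.099], 0.67), ([0.376, 0.135, 0.101], 0.59), ([0.652, 0.262, 0.1], 0.46)]
top screw_jar [([0.516, 0.34, 0.095], 0.77)]
[442. 137.] 1054 [ 0.7287 -0.434   0.1243] [110. 109. 110.]
[247. 137.] 134 [0.7657 0.0731 0.0763] [121. 119. 112.]
[175. 175.] 149 [0.6518 0.2616 0.1007] [85. 83. 86.]
[326. 205.] 566 [ 0.5656 -0.1335  0.1068] [133. 131. 127.]
[237. 224.] 100 [0.5132 0.0966 0.0847] [172. 168. 160.]
[407. 218.] 535 [ 0.5259 -0.3401  0.1314] [119. 117. 114.]
[148. 226.] 178 [0.5173 0.3281 0.0948] [158. 155. 148.]
[228. 222.] 368 [0.5267 0.1269 0.09  ] [117. 117. 115.]
[302. 256.] 156 [ 0.4322 -0.0678  0.1013] [85. 85. 88.]
[223. 280.] 163 [0.3739 0.1384 0.1018] [84. 84. 87.]
[ 42. 348.] 221 [0.2208 0.5927 0.1059] [144. 142. 136.]
[ 79. 349.] 260 [0.2068 0.4
[... 724 characters left out ...]
131. 128.]
[509. 159.] 1002 [0.1862 0.5059 0.1035] [155. 158. 153.]
[547. 162.] 817 [0.1511 0.5971 0.1034] [149. 152. 147.]
[129. 180.] 580 [ 0.5467 -0.3379  0.128 ] [126. 129. 126.]
[263. 184.] 151 [ 0.4414 -0.0649  0.0988] [ 95.  97. 100.]
[355. 183.] 138 [0.3834 0.14   0.0988] [ 96.  98. 101.]
[136. 201.] 276 [ 0.5562 -0.3298  0.0746] [128. 131. 125.]
[ 19. 251.] 2610 [ 0.7821 -0.419   0.113 ] [135. 138. 139.]
[214. 217.] 960 [ 0.5885 -0.1262  0.103 ] [141. 144. 140.]
[341. 233.] 1285 [0.547  0.1304 0.0832] [150. 153. 149.]
[451. 245.] 972 [0.5337 0.342  0.0931] [164. 167. 162.]
[410. 283.] 304 [0.6594 0.2618 0.0993] [ 99. 102. 105.]
[290. 315.] 779 [0.7511 0.0729 0.075 ] [134. 137. 132.]
```

View pics/top.png

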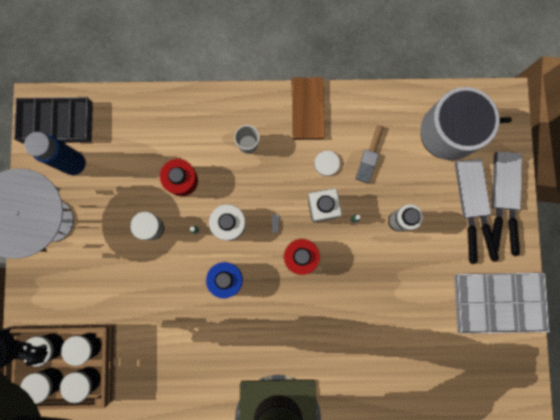

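View pics/scene.png

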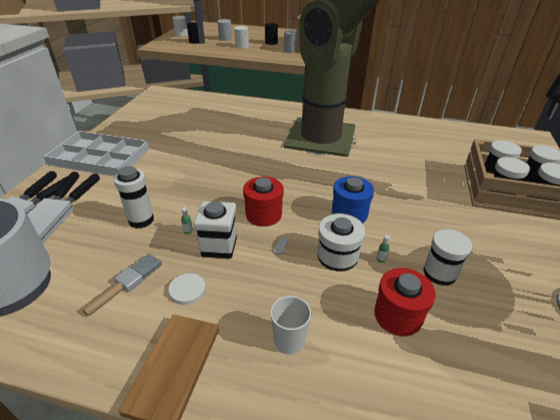

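The top view shows the plain jars in one row. The tall button is at (409,217), the square at (325,204) and the wide white at (227,222), with the screw cap at (146,226). The red and blue jars at (178,177), (302,256) and (224,280) are look-alikes.

```bash
python3 - <<'E'
from h import *
o=monitor.get_obs(); R=np.array(o["eef_rot"]); 
for n in("top","scene"):
    p=grab_frame(n); w=world(p)
    for k,c,h in(("tall",(.53,-.343),.146),("sq",(.568,-.131),.121),("wide",(.531,.128),.101)):
        m=(np.hypot(w[...,0]-c[0],w[...,1]-c[1])<.05)&(w[...,2]>h-.005)&(w[...,2]<h+.008)&(p["range_z"]>0)
        q=w[m]; b=(q.min(0)+q.max(0))/2
        print(n,k,m.sum(),q.mean(0).round(4),b.round(4),np.ptp(q,axis=0).round(3),"tool",((np.r_[b[:2],h+.133]-o["tool_pos"])@R).round(4))
E
```

```text
top tall 162 [ 0.5297 -0.3466  0.1462] [ 0.5265 -0.3461  0.1473] [0.041 0.038 0.012] tool [-0.6211 -0.7308  0.0249]
top sq 141 [ 0.5686 -0.1309  0.1202] [ 0.5686 -0.1312  0.1212] [0.037 0.034 0.01 ] tool [-0.5735 -0.5171  0.0499]
top wide 149 [0.5263 0.1294 0.1005] [0.5269 0.1297 0.1021] [0.037 0.037 0.012] tool [-0.4306 -0.2948  0.0699]
scene tall 139 [ 0.5344 -0.3476  0.144 ] [ 0.5341 -0.3484  0.1435] [0.035 0.037 0.005] tool [-0.629  -0.7298  0.0249]
scene sq 159 [ 0.5728 -0.1324  0.1178] [ 0.5729 -0.1325  0.118 ] [0.038 0.036 0.004] tool [-0.5779 -0.5165  0.0499]
scene wide 174 [0.5314 0.1284 0.0981] [0.5303 0.1284 0.0981] [0.038 0.036 0.004] tool [-0.4343 -0.2946  0.0699]
```

Request:
apply_moves([
  [[-0.5, -0.3, 0], [0, 0, 0], 1],
  [[-1, -0.6, 0], [0, 0, 0], 1],
  [[-1, -0.6, 0], [0, 0, 0], 1],
  [[-1, -0.6, 0], [0, 0, 0], 1],
  [[-1, -0.6, 0], [0, 0, 0], 1],
  [[-1, -0.6, 0], [0, 0, 0], 1],
  [[-0.5, -0.8, 0], [0, 0, 0], 1],
  [[-0.5, -0.9, 0], [0, 0, 0], 1],
  [[-0.5, -0.9, 0], [0, 0, 0], 1],
  [[-0.5, -0.9, 0], [0, 0, 0], 1],
  [[-0.5, -0.9, 0], [0, 0, 0], 1],
  [[-0.5, -0.9, 0], [0, 0, 0], 1],
], newtons=40)

```text
time_s: 2.1
tool_pos: [0.4895, -0.0762, 0.3042]
eef_rot: [[-0.916, 0.401, 0.001], [0.401, 0.916, 0.0], [-0.001, 0.001, -1.0]]
force: [0.8, 0.1, -0.2]
gripper_width: -0.0002
finger_force: 0.0
```

```bash
cat > to.py <<'E'
from h import *; import sys
o=monitor.get_obs(); R=np.array(o["eef_rot"]); t=np.array([float(a) for a in sys.argv[1:4]]); t[2]+=.073
print(o["time_s"],np.round(o["tool_pos"],4),R.round(3).tolist(),np.round(o["force"],2),o["gripper_width"],"units",((t-o["tool_pos"])@R/.06).round(3))
E
python3 to.py .531 -.347 .166
```

```text
2.1 [ 0.4895 -0.0762  0.3042] [[-0.916, 0.401, 0.001], [0.401, 0.916, 0.0], [-0.001, 0.001, -1.0]] [ 0.75  0.09 -0.19] -0.00017725055444644484 units [-2.442 -3.858  1.087]
```

Request:
apply_moves([
  [[-0.5, -0.8, 0], [0, 0, 0], 1],
  [[-0.5, -0.8, 0], [0, 0, 0], 1],
  [[-0.5, -0.8, 0], [0, 0, 0], 1],
  [[-0.5, -0.8, 0], [0, 0, 0], 1],
  [[-0.2, -0.3, 0], [0, 0, 0], 1],
  [[0, 0, 0.4], [0, 0, 0], 1],
  [[0, 0, 0.3], [0, 0, 0], 1],
  [[0, 0, 0], [0, 0, 0], 1],
  [[0, 0, 0], [0, 0, 0], 1],
])

```text
time_s: 3.22
tool_pos: [0.5264, -0.3197, 0.2626]
eef_rot: [[-0.916, 0.401, 0.001], [0.401, 0.916, -0.0], [-0.001, 0.0, -1.0]]
force: [0.8, 0.6, 0.2]
gripper_width: 0.0
finger_force: 0.0
```

```bash
python3 to.py .531 -.347 .156
python3 - <<'E'
from h import *
p=grab_frame("wrist"); cv2.imwrite("pics/w1.png",p["pixels"][:,:,::-1])
R=cv2.Rodrigues(np.array(p["rvec"]))[0]; t=np.array(p["tvec"]).ravel(); f=210/np.tan(np.radians(p["fov_y"])/2)
o=monitor.get_obs()
for n,w in(("tip",np.array(o["tool_pos"])+[0,0,-.073]),("button",[.531,-.347,.146])):
    c=R@w+t; r=np.hypot(c[0],c[1]); a=np.arctan2(r,c[2]); print(n,p["cx"]+f*a*c[0]/r,p["cy"]+f*a*c[1]/r)
E
```

```text
3.225 [ 0.5264 -0.3197  0.2626] [[-0.916, 0.401, 0.001], [0.401, 0.916, -0.0], [-0.001, 0.0, -1.0]] [0.84 0.61 0.18] 1.0896153259535525e-06 units [-0.253 -0.387  0.56 ]
tip 277.2819769271084 269.7089255924908
button 241.30979740035156 256.5297487202609
```

View pics/w1.png

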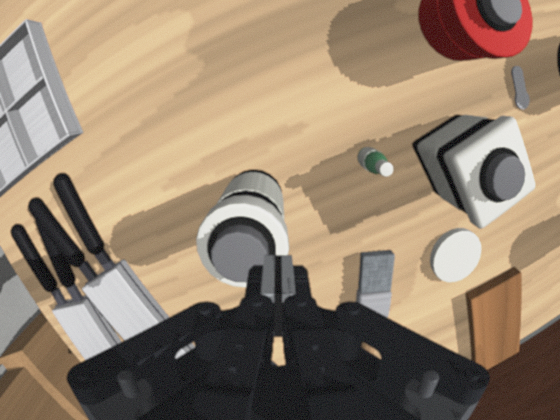

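The tall button's disc is centred near pixel (241,249), against (241,257) predicted. So it sits about 3 mm nearer the base than my estimate, which agrees with the top camera. I'll correct for that and lower to just above it.

Request:
apply_moves([
  [[-0.1, -0.19, 0], [0, 0, 0], 1],
  [[-0.1, -0.2, 0.1], [0, 0, 0], 1],
  [[0, 0, 0.25], [0, 0, 0], 1],
  [[0, 0, 0.2], [0, 0, 0], 1],
  [[0, 0, 0.05], [0, 0, 0], 1],
  [[0, 0, 0], [0, 0, 0], 1],
])

```text
time_s: 4.03
tool_pos: [0.5276, -0.3453, 0.2255]
eef_rot: [[-0.916, 0.4, -0.001], [0.4, 0.916, 0.001], [0.001, 0.0, -1.0]]
force: [-0.2, 0.4, 0.5]
gripper_width: -0.0002
finger_force: 0.0
```

```bash
python3 to.py .528 -.347 .146
```

```text
4.025 [ 0.5276 -0.3453  0.2255] [[-0.916, 0.4, -0.001], [0.4, 0.916, 0.001], [0.001, 0.0, -1.0]] [-0.17  0.42  0.46] -0.0001770964759120107 units [-0.018 -0.024  0.108]
```

Request:
apply_moves([
  [[0, 0, 0.05], [0, 0, 0], 1],
  [[0, 0, 0.05], [0, 0, 0], 1],
  [[0, 0, 0.04], [0, 0, 0], 1],
  [[0, 0, 0.04], [0, 0, 0], 1],
  [[0, 0, 0.03], [0, 0, 0], 1],
  [[0, 0, 0], [0, 0, 0], 1],
])

```text
time_s: 4.78
tool_pos: [0.5276, -0.3458, 0.2133]
eef_rot: [[-0.916, 0.401, 0.0], [0.401, 0.916, 0.0], [-0.0, 0.0, -1.0]]
force: [-0.3, 0.1, 1.9]
gripper_width: -0.0005
finger_force: 1.4
```

Request:
apply_moves([
  [[0, 0, 0.03], [0, 0, 0], 1],
  [[0, 0, 0.03], [0, 0, 0], 1],
  [[0, 0, 0], [0, 0, 0], 1],
])

```text
time_s: 5.15
tool_pos: [0.5276, -0.3458, 0.2096]
eef_rot: [[-0.916, 0.401, 0.0], [0.401, 0.916, 0.0], [-0.0, 0.0, -1.0]]
force: [-0.9, -0.2, 2.8]
gripper_width: 0.0
finger_force: 1.6
```

Request:
apply_moves([
  [[0, 0, 0.03], [0, 0, 0], 1],
  [[0, 0, 0], [0, 0, 0], 1],
])

```text
time_s: 5.4
tool_pos: [0.5276, -0.3459, 0.2082]
eef_rot: [[-0.916, 0.401, 0.0], [0.401, 0.916, -0.0], [-0.0, -0.0, -1.0]]
force: [-1.3, 0.9, 5.4]
gripper_width: 0.0003
finger_force: 3.1
```

Request:
apply_moves([
  [[0, 0, 0.02], [0, 0, 0], 1],
  [[0, 0, 0], [0, 0, 0], 1],
])

```text
time_s: 5.65
tool_pos: [0.5277, -0.3459, 0.2073]
eef_rot: [[-0.916, 0.401, 0.0], [0.401, 0.916, -0.0], [-0.001, -0.0, -1.0]]
force: [-1.1, 0.9, 8.7]
gripper_width: -0.0003
finger_force: 4.1
```

Request:
apply_moves([
  [[0, 0, 0.02], [0, 0, 0], 1],
  [[0, 0, 0], [0, 0, 0], 1],
])

```text
time_s: 5.9
tool_pos: [0.5277, -0.3459, 0.2064]
eef_rot: [[-0.916, 0.401, 0.001], [0.401, 0.916, -0.0], [-0.001, -0.0, -1.0]]
force: [-1.7, 1.0, 10.4]
gripper_width: -0.0
finger_force: 5.2
```

Request:
apply_moves([
  [[0, 0, -0.2], [0, 0, 0], 1],
  [[0, 0, -0.6], [0, 0, 0], 1],
  [[0.1, 0.4, 0], [0, 0, 0], 1],
  [[0.1, 0.8, 0], [0, 0, 0], 1],
  [[0.1, 0.8, 0], [0, 0, 0], 1],
  [[0.1, 0.7, 0], [0, 0, 0], 1],
  [[0, 0, 0], [0, 0, 0], 1],
  [[0, 0, 0], [0, 0, 0], 1],
])

```text
time_s: 6.9
tool_pos: [0.5702, -0.1886, 0.2532]
eef_rot: [[-0.916, 0.402, -0.001], [0.402, 0.916, -0.001], [0.0, -0.001, -1.0]]
force: [0.2, -0.9, 0.0]
gripper_width: -0.0002
finger_force: 0.0
```

```bash
python3 to.py .5695 -.1315 .145
cat > look.py <<'E'
from h import *; import sys
b=np.array([float(a) for a in sys.argv[1:4]])
p=grab_frame("top"); w=world(p)
for k,c,h in(("tall",(.53,-.343),.138),("sq",(.568,-.131),.121),("wide",(.531,.128),.101)):
    m=(np.hypot(w[...,0]-c[0],w[...,1]-c[1])<.015)&(w[...,2]<h+.012)&(p["range_z"]>0)
    if m.any(): print(k,m.sum(),np.median(w[m],0).round(4))
p=grab_frame("wrist"); cv2.imwrite("pics/"+sys.argv[4],p["pixels"][:,:,::-1])
R=cv2.Rodrigues(np.array(p["rvec"]))[0]; t=np.array(p["tvec"]).ravel(); f=210/np.tan(np.radians(p["fov_y"])/2)
for d in([0,0,0],[.01,0,0],[0,.01,0]):
    c=R@(b+d)+t; r=np.hypot(c[0],c[1]); a=np.arctan2(r,c[2]); print(d,p["cx"]+f*a*c[0]/r,p["cy"]+f*a*c[1]/r)
E
python3 look.py .5695 -.1315 .121 w2.png
```

```text
6.9 [ 0.5702 -0.1886  0.2532] [[-0.916, 0.402, -0.001], [0.402, 0.916, -0.001], [0.0, -0.001, -1.0]] [ 0.24 -0.93  0.02] -0.0002360798835772082 units [0.392 0.868 0.587]
sq 102 [ 0.5681 -0.1303  0.1198]
wide 99 [0.5301 0.1271 0.1002]
[0, 0, 0] 358.22242207011436 191.98128395801953
[0.01, 0, 0] 363.0331162839573 205.25409227352517
[0, 0.01, 0] 371.93339563848536 186.21192951047934
```

View pics/w2.png

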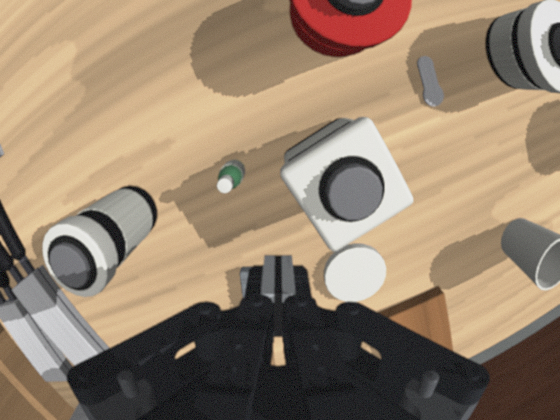

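The square button's disc is centred near (353,188), against (358,192) predicted, so I aim at about (0.567, -0.133). The tall jar still stands upright, with its button lowered.

Request:
apply_moves([
  [[0.2, 0.4, 0], [0, 0, 0], 1],
  [[0.22, 0.43, 0.1], [0, 0, 0], 1],
  [[0, 0, 0.4], [0, 0, 0], 1],
  [[0, 0, 0.3], [0, 0, 0], 1],
  [[0, 0, 0.08], [0, 0, 0], 1],
  [[0, 0, 0], [0, 0, 0], 1],
])

```text
time_s: 7.75
tool_pos: [0.5673, -0.133, 0.2007]
eef_rot: [[-0.915, 0.403, -0.0], [0.403, 0.915, -0.0], [0.0, -0.0, -1.0]]
force: [0.5, -0.7, 0.2]
gripper_width: 0.0002
finger_force: 0.0
```

```bash
python3 to.py .567 -.133 .121; python3 - <<'E'
from h import *
p=grab_frame("scene"); w=world(p)
m=(np.hypot(w[...,0]-.531,w[...,1]+.347)<.014)&(w[...,2]>.125)&(p["range_z"]>0)
print(m.sum(),np.median(w[m],0).round(4))
E
```

```text
7.75 [ 0.5673 -0.133   0.2007] [[-0.915, 0.403, -0.0], [0.403, 0.915, -0.0], [0.0, -0.0, -1.0]] [ 0.52 -0.72  0.19] 0.00021291845517651628 units [ 0.005 -0.002  0.112]
71 [ 0.532  -0.3461  0.1363]
```

Request:
apply_moves([
  [[0, 0, 0.05], [0, 0, 0], 1],
  [[0, 0, 0.05], [0, 0, 0], 1],
  [[0, 0, 0.04], [0, 0, 0], 1],
  [[0, 0, 0.04], [0, 0, 0], 1],
  [[0, 0, 0.03], [0, 0, 0], 1],
  [[0, 0, 0.03], [0, 0, 0], 1],
  [[0, 0, 0.03], [0, 0, 0], 1],
  [[0, 0, 0], [0, 0, 0], 1],
])

```text
time_s: 8.8
tool_pos: [0.5675, -0.1321, 0.1844]
eef_rot: [[-0.916, 0.401, 0.0], [0.401, 0.916, 0.0], [-0.0, 0.0, -1.0]]
force: [0.2, 0.3, 3.4]
gripper_width: -0.0002
finger_force: 1.6
```

Request:
apply_moves([
  [[0, 0, 0.03], [0, 0, 0], 1],
  [[0, 0, 0], [0, 0, 0], 1],
])

```text
time_s: 9.05
tool_pos: [0.5675, -0.1321, 0.1829]
eef_rot: [[-0.916, 0.401, 0.0], [0.401, 0.916, -0.0], [-0.0, 0.0, -1.0]]
force: [-0.4, 0.4, 5.2]
gripper_width: 0.0002
finger_force: 3.3
```

Request:
apply_moves([
  [[0, 0, 0.02], [0, 0, 0], 1],
  [[0, 0, 0], [0, 0, 0], 1],
])

```text
time_s: 9.3
tool_pos: [0.5675, -0.1321, 0.182]
eef_rot: [[-0.916, 0.401, 0.0], [0.401, 0.916, -0.0], [-0.0, 0.0, -1.0]]
force: [-2.5, 0.5, 8.4]
gripper_width: 0.0
finger_force: 4.4
```

Request:
apply_moves([
  [[0, 0, 0.02], [0, 0, 0], 1],
  [[0, 0, 0], [0, 0, 0], 1],
])

```text
time_s: 9.55
tool_pos: [0.5675, -0.132, 0.1811]
eef_rot: [[-0.916, 0.401, 0.0], [0.401, 0.916, -0.0], [-0.0, -0.0, -1.0]]
force: [-2.7, -0.2, 12.2]
gripper_width: -0.0001
finger_force: 5.5
```

Request:
apply_moves([
  [[0, 0, -0.2], [0, 0, 0], 1],
  [[0, 0, -0.5], [0, 0, 0], 1],
  [[0.2, 0.4, 0], [0, 0, 0], 1],
  [[0.4, 0.8, 0], [0, 0, 0], 1],
  [[0.4, 0.8, 0], [0, 0, 0], 1],
  [[0.4, 0.7, 0], [0, 0, 0], 1],
  [[0.2, 0.3, 0], [0, 0, 0], 1],
  [[0, 0, 0], [0, 0, 0], 1],
  [[0, 0, 0], [0, 0, 0], 1],
])

```text
time_s: 10.68
tool_pos: [0.5519, 0.0695, 0.2221]
eef_rot: [[-0.915, 0.403, -0.0], [0.403, 0.915, -0.001], [-0.0, -0.001, -1.0]]
force: [0.7, 0.5, 0.7]
gripper_width: -0.0003
finger_force: 0.0
```

```bash
python3 to.py .528 .1285 .101
python3 look.py .528 .1285 .101 w3.png
```

```text
10.675 [0.5519 0.0695 0.2221] [[-0.915, 0.403, -0.0], [0.403, 0.915, -0.001], [-0.0, -0.001, -1.0]] [0.71 0.49 0.73] -0.00026806438003072476 units [0.761 0.741 0.801]
tall 113 [ 0.5295 -0.3425  0.1388]
sq 104 [ 0.569  -0.1307  0.1134]
wide 50 [0.5271 0.1347 0.1004]
[0, 0, 0] 351.67256511149264 161.38562738611066
[0.01, 0, 0] 357.25001897118216 176.2206983883251
[0, 0.01, 0] 366.5462328027479 155.20925210202893
```

View pics/w3.png

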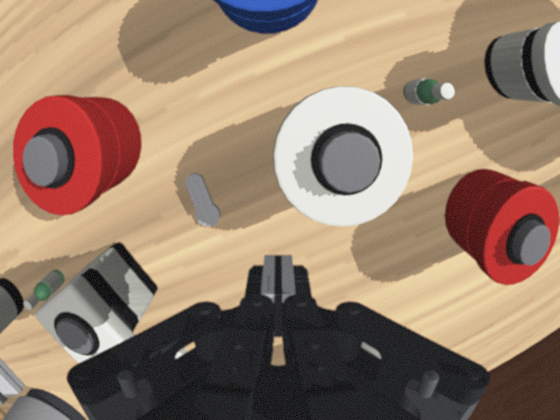

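The wide white jar's button is centred near (349,162), against (352,161) predicted, so the position is good. The tall and square buttons measure 0.139 and 0.113 m, both fully down.

Request:
apply_moves([
  [[0.35, 0.35, 0], [0, 0, 0], 1],
  [[0.41, 0.38, 0.05], [0, 0, 0], 1],
  [[0, 0, 0.3], [0, 0, 0], 1],
  [[0, 0, 0.28], [0, 0, 0], 1],
  [[0, 0, 0.06], [0, 0, 0], 1],
  [[0, 0, 0], [0, 0, 0], 1],
])

```text
time_s: 11.52
tool_pos: [0.5278, 0.1289, 0.181]
eef_rot: [[-0.915, 0.402, 0.0], [0.402, 0.915, -0.0], [-0.0, -0.0, -1.0]]
force: [-0.0, 0.1, -1.1]
gripper_width: -0.0003
finger_force: 0.0
```

```bash
python3 to.py .528 .128 .101
```

```text
11.525 [0.5278 0.1289 0.181 ] [[-0.915, 0.402, 0.0], [0.402, 0.915, -0.0], [-0.0, -0.0, -1.0]] [-0.03  0.05 -1.06] -0.0002808235354623534 units [-0.009 -0.013  0.116]
```

Request:
apply_moves([
  [[0, 0, 0.05], [0, 0, 0], 1],
  [[0, 0, 0.05], [0, 0, 0], 1],
  [[0, 0, 0.04], [0, 0, 0], 1],
  [[0, 0, 0.04], [0, 0, 0], 1],
  [[0, 0, 0.03], [0, 0, 0], 1],
  [[0, 0, 0.03], [0, 0, 0], 1],
  [[0, 0, 0.03], [0, 0, 0], 1],
  [[0, 0, 0], [0, 0, 0], 1],
])

```text
time_s: 12.52
tool_pos: [0.5276, 0.1297, 0.1646]
eef_rot: [[-0.916, 0.401, 0.0], [0.401, 0.916, 0.0], [-0.0, 0.0, -1.0]]
force: [-0.3, 0.5, 3.1]
gripper_width: 0.0002
finger_force: 1.6
```

Request:
apply_moves([
  [[0, 0, 0.03], [0, 0, 0], 1],
  [[0, 0, 0], [0, 0, 0], 1],
])

```text
time_s: 12.78
tool_pos: [0.5276, 0.1298, 0.1631]
eef_rot: [[-0.916, 0.401, 0.0], [0.401, 0.916, 0.0], [-0.0, 0.0, -1.0]]
force: [-0.5, -1.4, 6.1]
gripper_width: 0.0003
finger_force: 3.2
```

Request:
apply_moves([
  [[0, 0, 0.02], [0, 0, 0], 1],
  [[0, 0, 0], [0, 0, 0], 1],
])

```text
time_s: 13.02
tool_pos: [0.5276, 0.1298, 0.1621]
eef_rot: [[-0.916, 0.401, 0.0], [0.401, 0.916, 0.0], [-0.0, 0.0, -1.0]]
force: [-1.3, -0.7, 9.6]
gripper_width: -0.0001
finger_force: 4.3
```

Request:
apply_moves([
  [[0, 0, 0.02], [0, 0, 0], 1],
  [[0, 0, 0], [0, 0, 0], 1],
])

```text
time_s: 13.28
tool_pos: [0.5276, 0.1298, 0.1612]
eef_rot: [[-0.916, 0.401, 0.001], [0.401, 0.916, 0.0], [-0.001, 0.0, -1.0]]
force: [-3.3, -0.8, 10.6]
gripper_width: 0.0
finger_force: 5.4
```

Request:
apply_moves([
  [[0, 0, -0.2], [0, 0, 0], 1],
  [[0, 0, -0.7], [0, 0, 0], 1],
  [[0, 0, -1], [0, 0, 0], 1],
  [[0.5, 0.5, -0.5], [0, 0, 0], 1],
  [[0.8, 0.8, 0], [0, 0, 0], 1],
  [[0.8, 0.8, 0], [0, 0, 0], 1],
  [[0.5, 0.5, 0], [0, 0, 0], 1],
  [[0, 0, 0], [0, 0, 0], 1],
  [[0, 0, 0], [0, 0, 0], 1],
])

```text
time_s: 14.4
tool_pos: [0.4512, 0.3243, 0.3042]
eef_rot: [[-0.916, 0.402, -0.0], [0.402, 0.916, -0.001], [-0.0, -0.001, -1.0]]
force: [0.5, -1.0, -0.4]
gripper_width: 0.0003
finger_force: 0.0
```

```bash
python3 - <<'E'
from h import *
for n in("top","scene"):
    p=grab_frame(n); w=world(p); cv2.imwrite(f"pics/{n}2.png",p["pixels"][:,:,::-1])
    for k,c,h in(("tall",(.53,-.346),.138),("sq",(.569,-.131),.113),("wide",(.528,.129),.093)):
        m=(np.hypot(w[...,0]-c[0],w[...,1]-c[1])<.014)&(w[...,2]<h+.015)&(p["range_z"]>0)
        print(n,k,m.sum(),np.median(w[m],0).round(4),h)
E
```

```text
top tall 93 [ 0.5295 -0.3459  0.1379] 0.138
top sq 92 [ 0.5689 -0.1307  0.1133] 0.113
top wide 86 [0.5277 0.1299 0.0932] 0.093
scene tall 73 [ 0.531  -0.346   0.1362] 0.138
scene sq 89 [ 0.5704 -0.1313  0.1111] 0.113
scene wide 97 [0.528  0.1287 0.0912] 0.093
```

View pics/scene2.png

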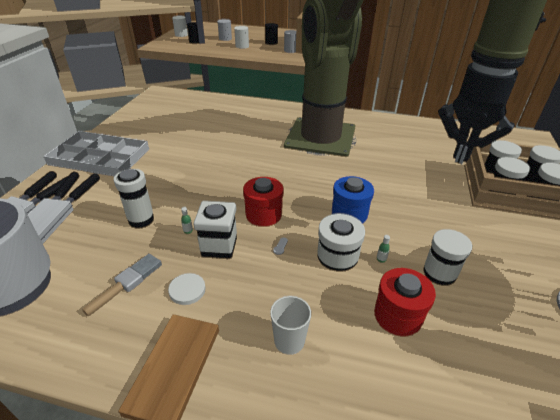

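The three buttons at (131,176), (215,211) and (342,228) are down. The jars and bystanders stand where they were, and the arm is clear.

```bash
python3 -c "
from workcell import order; print(order.close_job())"
```

```text
the job is handed in; nothing more can be done
None
```

I pressed all three buttons fully down in order (tall, square, wide) with the highest measured push about 12 N, nothing else on the bench looked moved, and I handed the job in at about 14.5 s; no verdict was returned.

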